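# Thread the long probe through the reactor stand and hold it there

### The arm

A 6-joint arm with a two-finger parallel gripper is mounted at the origin on the work surface. World frame = base frame: x ahead of the robot, y to its left, z up, the work surface at z = 0. Lengths are in mm, angles in rad, forces in N, time in s.
With the tool pointing down it reaches from about 350 to 875 mm from the base axis. Payload 4.2 kg.
Tool frame: the origin (TCP) lies midway between the tips of the shut fingers; the grasp point (between the pads) lies 19 mm behind it (arm.hold_point_z is the distance from the TCP to the grasp point, in mm); z points along the fingers, y is the line along which they close (so a half turn about z gives the same grasp; the last joint's range is limited). The gripper opens to 85 mm and grips with 20 to 120 N. Pads are 22 mm wide; open, the fingers measure 114 mm over their backs; the gripper's body (76 mm by 85 mm) begins 54 mm behind the grasp point. The pads swing forward as they close: fully open they stand 13 mm farther back than shut.
Start: joints at [1.376, 0.385, 0.008, 0, -1.194, -0.259], TCP at [273.956, 561.736, 231.312] pointing down, gripper open.
Joint ranges: [-3.14, 3.14], [-1.21, 2.06], [-1.07, 1.41], [-3.16, 2.05], [-2.99, -0.16], [-3.1, 3.1]. Speed limits (rad/s): [2.79, 2.79, 3.14, 3.14, 3.14, 3.14].

### API

Orientations are given as a unit quaternion [x, y, z, w].
In Python, from bench import arm, vision gives the robot as it stands. The module is installed in compiled form; this text tells all that it offers.
- The arm moves only by the tool servo_tool, never from a script. Its argument "plan" is a list of rows, each a list of 7 numbers: the shift along the world's x, y, z each as a share of 300 mm, from -1 to 1, then the turn, a rotation vector about the world's x, y, z each as a share of 2 rad, from -1 to 1, then the opening, from 0 (shut) to 1 (fully open). A call has 1 to 20 rows; each row shifts and turns the commanded pose from where the row before left it; what a row does not reach is not made up. A row lasts 1/8 s, in which the tool goes at most 62.5 mm and 10.7 degrees, less where a joint would pass 70% of its speed; a pose out of reach is approached as far as the arm can. A call with a number of a shift or a turn outside -1 to 1 is refused whole. A call with a gripper value outside its range is refused whole. The fingers move at their own pace and stop on an object; the grip force is fixed at half the most. Time passes only in rows, so rows that do not move let the fingers close. It gives the time, the measured TCP pose, the force, the opening and the grip force at its end, in the units of the state.
- arm.read_state(): the state, without advancing time (a new reading comes with each control period).
- vision.get_image(name): name is "side" or "top"; returns a dict with "image" (400x640x3 uint8, red, green, blue), "z_map" (400x640 float32, mm along the optical axis (not along the pixel's ray), 0 where there is no reading), "K" (3x3 intrinsics, pixels), "world_to_cam" (4x4, takes a point from world to camera coordinates). Camera axes: x right, y down, z forward; pixel columns grow to the right and rows downward; lengths in mm; the calibration is good to about 2 mm. A picture is of the moment at which its call begins.
- arm.job_done(): hands the job in; it is judged then, once.
The state is a dict: "clock": time; "joints": joint angles; "joint_vel": joint speeds; "joint_efforts": joint torques, N m; "position": TCP position; "ee_rot": TCP orientation; "contact_force": force on the tool from outside, world axes, zero at the start; "wrist_torque": the same for the moment, N m; "gripper_width": finger opening in mm; "grasp_force": force on a finger pad.
Only numpy, scipy, OpenCV 4.12 (cv2) and the standard library are available. Lean on these libraries where they do the work, as an engineer would, in place of code of your own. Each camera call takes 0.05 s, during which the arm holds its last target. There are 200 camera calls.

### The job

Slide the steel vessel fully home under the three-legged stand by its upright handle post, then take the longest of the three probes from the rack and lower it, head up, through the bushing on top of the stand and on through the bushing in the vessel's lid. Finish still holding the probe by its head so that it spans both bushings, its foot hanging free about half-way between the underside of the lid and the vessel's floor. Leave the two shorter probes in the rack and do not knock over the glass flask.

Things in the scene. Friction and masses are not known exactly. Their poses are not given: they have to be found in the camera images.
- stand: Fixed reactor stand. Origin on the table under the upper bushing's axis; z up; x along the slide, from the handle towards home. Base plate 270 x 130 x 6 mm, from 205 mm behind (-x) to 65 mm ahead of the axis. Black disc, 100 mm diameter, 105 to 115 mm above the table, on three 8 mm steel legs under its edge (at 0 and +-112 deg from x); the steel upper bushing is in its middle.
- upper_mouth (a point): Centre of the top (mouth) of the upper bushing, 130 mm above the table; z up along the bore. The bushing's underside is 105 mm above the table; outer diameter 36 mm (44 mm at its flared top), bore 14 mm right through, flared to 22 mm over its top 6 mm.
- vessel (a joint): Slide of the vessel's carriage along the stand's x, in m: 0 = pulled right out (vessel 60 mm short of the upper bushing's axis), 0.06 = home against a hard stop, where the lower bushing is exactly under the upper one. Starts between 0 and 0.025. About 4 N of friction; it stays where it is left.
- lower_mouth (a point): Centre of the mouth of the lower bushing, in the lid of the steel vessel on the carriage, 72 mm above the table; moves with the carriage; axes as the stand's. Bushing 16 mm long (underside 56 mm above the table), 48 mm outer diameter, bore 14 mm, flared to 22 mm at its top. The vessel is hollow, 58 mm outer diameter, inner floor 14 mm above the table.
- handle_top (a point): Centre of the top of the carriage's upright steel handle post: 14 mm diameter, from 10 to 85 mm above the table, 110 mm from the vessel's axis towards the stand's -x; moves with the carriage.
- rack: Fixed grey plastic rack block 50 x 180 x 55 mm; origin at the centre of its underside. Three blind holes of 11.5 mm diameter, 45 mm deep (floor 10 mm above the table), at -60, 0 and +60 mm along its y, each with one probe standing upright; which probe is where varies.
- probe_long: The longest probe, loose, about 0.15 kg: a 10 mm diameter steel shaft 125 mm long with a coaxial ribbed round head, 20 mm diameter and 30 mm tall, on top (155 mm overall). Origin at the centre of the foot (lower end); z along the shaft to the head.
- probe_mid: Like the longest probe, but with an 85 mm shaft (115 mm overall). Stays in the rack. Origin at the foot.
- probe_short: Like the longest probe, but with a 60 mm shaft (90 mm overall). Stays in the rack. Origin at the foot.
- flask: Loose glass volumetric flask, a bulb of 84 mm diameter and a 20 mm neck with a white stopper, 205 mm tall. Origin at the centre of its underside, z up.
Things that resemble listed ones, but are neither listed nor needed, are in the scene too. Leave any pink look-alike of the probe_long alone.

How it is judged:
By the outcome, as a careful person would: the job done as asked, in the order asked, and still so for the second after the job is handed in, while the arm keeps its last pose, push and grip.
It also fails if it takes over 61 s, if anything falls off the work surface, if the arm or the gripper's body presses on something with over 40 N, if the wrist force passes 120 N, or if a joint passes its speed limit or range.

## Working session

There is one attempt and no reset: what is moved stays moved. The work goes in short steps, Python scripts to look and compute and a tool call to move; the robot and the scene stay as the last step left them, time stands still between calls to the robot, and variables do not carry over. Pictures are saved under pics/ and viewed, at most 10 in all, crops included, and the job is handed in when it is done.

Besides the shell and the picture viewer there is one more tool, called after "Call:" as name(argument=value, ...), one argument or row to a line, values as JSON. servo_tool: Moves the arm, as the interface text tells. Its arguments: {"type":"object","properties":{"plan":{"type":"array"}},"required":["plan"]}

```bash
mkdir -p pics; cat > h.py <<'E'
import numpy as np, cv2
from bench import arm, vision
def get(n):
    d=vision.get_image(n); d['z']=d['z_map']; return d
def world(d):
    K=d['K'];z=d['z_map'];v,u=np.mgrid[:400,:640]
    P=np.stack([(u-K[0,2])/K[0,0]*z,(v-K[1,2])/K[1,1]*z,z,np.ones_like(z)],-1)
    W=P@np.linalg.inv(d['world_to_cam']).T
    W=W[...,:3]; W[z==0]=np.nan
    return W
def proj(d,p):
    c=d['world_to_cam']@np.r_[p,1]; q=d['K']@c[:3]; return q[:2]/q[2]
def save(d,n): cv2.imwrite('pics/'+n,d['image'][...,::-1])
E
python3 - <<'E'
from h import *
ds=[get('top'),get('side')]
im=[cv2.resize(d['image'],None,fx=1,fy=1) for d in ds]
for d,n in zip(ds,['top1.png','side1.png']): save(d,n); np.savez(n[:-4],**{k:d[k] for k in('image','z_map','K','world_to_cam')}); print(d['K'],d['world_to_cam'])
print(arm.read_state(),arm.hold_point_z)
E
```

```text
[[416.25346344   0.         313.95959436]
 [  0.         416.25346344 196.36443876]
 [  0.           0.           1.        ]] [[ 3.21110079e-03 -9.99968785e-01 -7.21920871e-03  9.76606663e+00]
 [-9.80666023e-01 -1.73640814e-03 -1.95681212e-01  5.13558882e+02]
 [ 1.95662568e-01  7.70798478e-03 -9.80640988e-01  1.17437006e+03]
 [ 0.00000000e+00  0.00000000e+00  0.00000000e+00  1.00000000e+00]]
[[361.7928916    0.         320.74440298]
 [  0.         361.7928916  197.73967098]
 [  0.           0.           1.        ]] [[ 8.68212584e-01 -4.96180199e-01 -3.48118667e-03 -4.59035500e+02]
 [-3.65175104e-01 -6.34199436e-01 -6.81497043e-01  2.81176311e+02]
 [ 3.35937572e-01  5.92955551e-01 -7.31812587e-01  7.76697418e+02]
 [ 0.00000000e+00  0.00000000e+00  0.00000000e+00  1.00000000e+00]]
{'clock': 0.1, 'joints': array([ 1.37558681e+00,  3.85486983e-01,  6.74674913e-03, -4.04370103e-04,
       -1.19401144e+00, -2.58613671e-01]), 'joint_vel': array([ 0.00138633, -0.00343773,  0.0039891 ,  0.00136706,  0.00020085,
       -0.00076264]), 'joint_efforts': array([-4.74136596e-04, -3.93318665e+01,  1.88928562e+01,  4.19795707e+00,
       -2.60819812e-03,  5.46583877e-06]), 'position': array([273.75795505, 561.2685732 , 230.32494255]), 'ee_rot': array([ 9.74348574e-01, -2.25041917e-01, -1.56845899e-04,  9.83139546e-04]), 'contact_force': array([ 0.71946489, -0.4407034 ,  0.20644049]), 'wrist_torque': array([-0.01980067,  0.00068356,  0.00239957]), 'grasp_force': 0.0, 'gripper_width': 85.37368579554992} 18.700000000000003
```

View pics/top1.png

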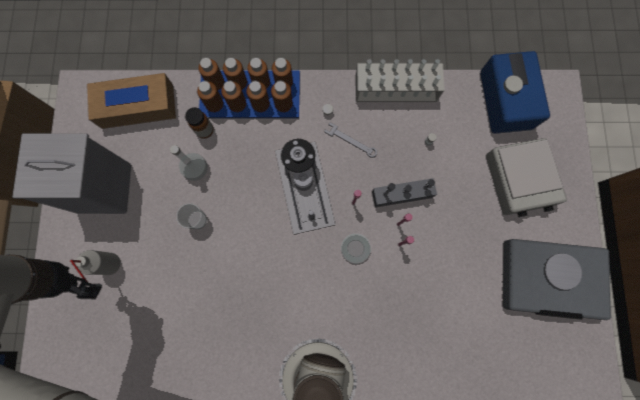

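View pics/side1.png

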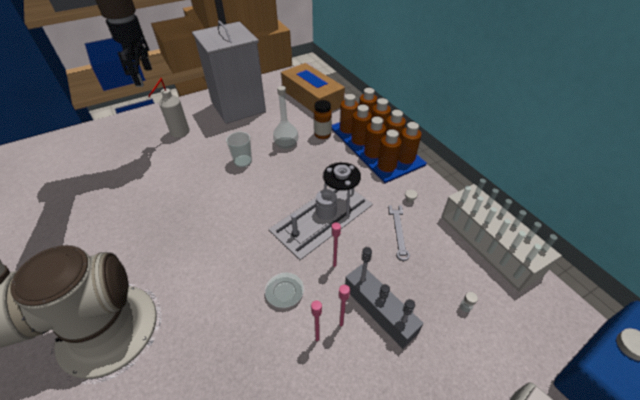

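Top view: the stand's disc and bushing are at (298,154), with the handle post at (311,217). The rack is at (404,192), with dark-headed probes at about (378,193), (404,189) and (430,184). Pink look-alikes stand at (357,196), (405,218) and (407,241), and the flask is at (190,168). In the side view the rack heads are at (366,255), (384,292) and (408,307), and the first one stands tallest.

```bash
cat > m.py <<'E'
from h import *
D={n:dict(np.load(n+'.npz')) for n in('top1','side1')}
def circ(p):
    A=np.c_[2*p,np.ones(len(p))];s=np.linalg.lstsq(A,(p**2).sum(1),rcond=None)[0];return s[:2]
for n,d in D.items():
    W=world(d)
    def near(c,r,z0,z1):
        m=(np.hypot(W[...,0]-c[0],W[...,1]-c[1])<r)&(W[...,2]>z0)&(W[...,2]<z1)
        return W[m]
    if n=='top1':
        ax0=W[154,282]; print('disc px',ax0,'handle',W[215:220,309:314].reshape(-1,3).round(0)[:8].tolist())
        S=W[150,310][:2]
        for (u,v) in [(378,193),(404,189),(430,184),(357,196),(405,218),(407,241)]:
            w=W[v-8:v+9,u-8:u+9].reshape(-1,3); w=w[w[:,2]>40]; 
            if len(w): zt=np.nanpercentile(w[:,2],95); t=w[w[:,2]>zt-6]; print('probe',u,v,zt.round(1),np.nanmean(t,0).round(1),len(t))
        # refined per-z
    p=near(S,80,108,121); c,r=cv2.minEnclosingCircle(p[:,:2].astype(np.float32)); print(n,'disc',c,r,len(p),np.median(p[:,2]))
    p=near(c,40,124,140); print('bush',cv2.minEnclosingCircle(p[:,:2].astype(np.float32)),len(p),np.median(p[:,2]))
    p=near((400,-130),150,25,62)
    if len(p):
        q=p[(p[:,2]>45)]; print('rackrect',cv2.minAreaRect(q[:,:2].astype(np.float32)),len(q),np.median(q[:,2]))
cs=[(cv2.resize(D['top1']['image'][130:260,250:450],None,fx=4,fy=4,interpolation=2)),]
cv2.imwrite('pics/c1.png',cs[0][...,::-1])
c=cv2.resize(D['side1']['image'][150:350,260:440],None,fx=3,fy=3,interpolation=2);cv2.imwrite('pics/c2.png',c[...,::-1])
E
python3 m.py
```

```text
disc px [623.28946326 101.82353014 115.59692748] handle [[455.0, 25.0, 68.0], [454.0, 22.0, 75.0], [454.0, 19.0, 75.0], [456.0, 16.0, 64.0], [464.0, 14.0, 13.0], [455.0, 25.0, 52.0], [455.0, 22.0, 54.0], [454.0, 19.0, 56.0]]
probe 378 193 81.4 [ 517.7 -190.9  104.1] 13
probe 404 189 100.0 [ 528.9 -254.3   98.9] 41
probe 430 184 125.8 [ 538.7 -313.4  124.2] 42
probe 357 196 156.6 [ 502.7 -105.3  154.1] 43
probe 405 218 156.5 [ 437.6 -239.4  154.6] 43
probe 407 241 157.2 [ 378.2 -241.8  154. ] 44
top1 disc (621.2546997070312, 58.2125358581543) 50.112632751464844 699 114.65535995602932
bush ((621.8146362304688, 58.6666374206543), 21.0236873626709) 138 128.9450805036323
rackrect ((472.7110595703125, -202.0880126953125), (190.35763549804688, 94.40867614746094), 47.73990249633789) 296 54.28129961999116
side1 disc (624.0028686523438, 57.00570297241211) 50.90414810180664 675 114.74621421858023
bush ((624.8192749023438, 57.40633010864258), 21.74533462524414) 122 129.37963113987445
rackrect ((471.1701354980469, -205.80999755859375), (188.87823486328125, 92.19400787353516), 46.98454666137695) 453 54.199247214292996
```

View pics/c1.png

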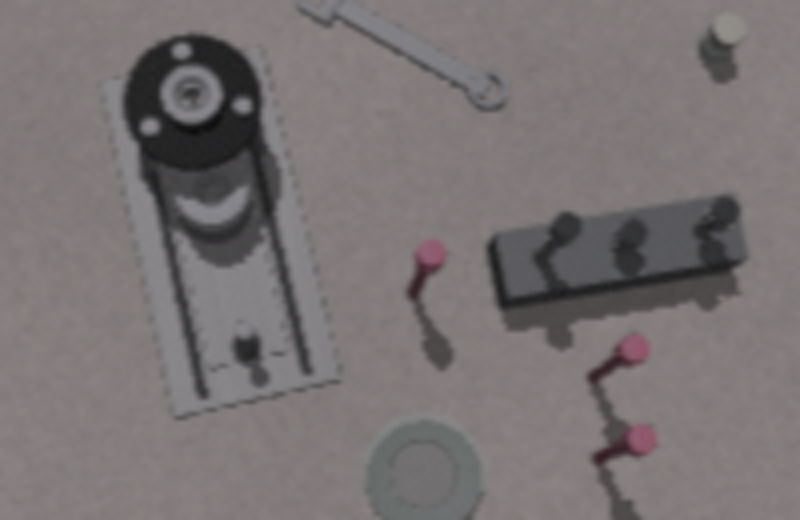

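View pics/c2.png

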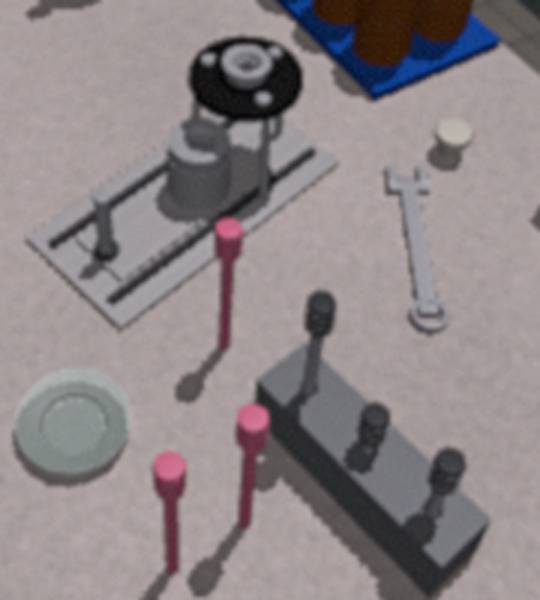

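Candidates in the rack are the heads at top-view (391,187), (407,189) and (431,183). The side-view crop shows that the left one, at (366,252), stands tallest with a long bare shaft. The other two head tops measure 100 and 125 mm, so they are the short and mid probes. The left one is therefore probe_long, expected top 165 mm. The pink ones are look-alikes standing on the table, so I leave them alone.

```bash
cat > m2.py <<'E'
from h import *
D={n:dict(np.load(n+'.npz')) for n in('top1','side1')}
allW={n:world(d) for n,d in D.items()}
def near(n,c,r,z0,z1):
    W=allW[n];m=(np.hypot(W[...,0]-c[0],W[...,1]-c[1])<r)&(W[...,2]>z0)&(W[...,2]<z1);return W[m]
for n in D:
    print(n)
    p=near(n,(530,-195),45,138,175); print('long head',len(p),p.max(0).round(1),p.min(0).round(1)); t=p[p[:,2]>160]; print(' top mean',t.mean(0).round(1),len(t), cv2.minEnclosingCircle(t[:,:2].astype(np.float32)))
    for c,z0 in(((529,-254),94),((539,-313),119)):
        t=near(n,c,25,z0,z0+12); print(' other',t.mean(0).round(1),len(t))
    p=near(n,(455,22),22,25,95); t=p[p[:,2]>79]; print('handle',len(p),p.max(0).round(1),p.min(0).round(1),t.mean(0).round(1) if len(t) else '')
    p=near(n,(520,45),200,3,10); p=p[(p[:,1]<140)&(p[:,1]>-70)]; print('plate',cv2.minAreaRect(p[:,:2].astype(np.float32)),len(p))
    p=near(n,(530,-250),105,49,58); 
    print('rack',cv2.minAreaRect(p[:,:2].astype(np.float32)),len(p))
    p=near(n,(570,45),45,66,78); print('lid',p.mean(0),len(p), cv2.minEnclosingCircle(p[:,:2].astype(np.float32)))
    d=D[n]
    # pixel of handle top candidates: crop coords
    u,v={'top1':(250+246/4,130+333/4),'side1':(260+101/3,150+197/3)}[n]
    for (uu,vv,z) in ((u,v,85),):
        Ti=np.linalg.inv(d['world_to_cam']);r=Ti[:3,:3]@np.linalg.inv(d['K'])@[uu,vv,1];o=Ti[:3,3];print('handle ray',o+r*(z-o[2])/r[2])
E
python3 m2.py
```

```text
top1
long head 60 [ 528.6 -186.   167.8] [ 508.9 -204.7  139.5]
 top mean [ 519.4 -195.3  163.9] 41 ((518.8937377929688, -195.26026916503906), 10.007200241088867)
 other [ 528.9 -254.3   98.9] 41
 other [ 538.8 -313.   124. ] 44
handle 32 [467.6  27.6  87.6] [453.7  16.2  28. ] [460.9  21.2  83.9]
plate ((520.6389770507812, 35.74986267089844), (392.4861755371094, 207.17803955078125), 0.24311544001102448) 2182
rack ((497.404296875, -260.40252685546875), (116.66950225830078, 181.4032745361328), 9.673686981201172) 792
lid [564.30647     45.32263661  71.2406527 ] 186 ((568.2518310546875, 45.950618743896484), 26.763103485107422)
handle ray [457.85027456  17.60001777  85.        ]
side1
long head 135 [ 530.3 -187.5  166.7] [ 511.5 -206.7  138.5]
 top mean [ 520.8 -197.5  164. ] 71 ((521.0206298828125, -196.92433166503906), 9.721739768981934)
 other [ 530.6 -256.7   99.1] 79
 other [ 540.6 -315.7  123.7] 96
handle 99 [469.9  27.4  86.4] [456.   13.   25.1] [462.3  18.7  83.7]
plate ((534.1500244140625, 34.462608337402344), (208.33932495117188, 352.2825012207031), 89.62879943847656) 2303
rack ((499.1930236816406, -260.7568359375), (117.9678955078125, 180.9011688232422), 9.76298713684082) 1700
lid [570.279618    45.67903894  71.24175375] 217 ((569.7590942382812, 46.29256057739258), 27.633028030395508)
handle ray [462.79616573  16.78820866  85.        ]
```

Call:
servo_tool(
  plan=[
    [0,0,0.1,0,0,0,1],
    [0,0,0.1,0,0,0,1],
    [0.0626,-0.1805,0,0,0,0.0428,1],
    [0.0626,-0.1805,0,0,0,0.0428,1],
    [0.0626,-0.1805,0,0,0,0.0428,1],
    [0.0626,-0.1805,0,0,0,0.0428,1],
    [0.0626,-0.1805,0,0,0,0.0428,1],
    [0.0626,-0.1805,0,0,0,0.0428,1],
    [0.0626,-0.1805,0,0,0,0.0428,1],
    [0.0626,-0.1805,0,0,0,0.0428,1],
    [0.0626,-0.1805,0,0,0,0,1],
    [0.0626,-0.1805,0,0,0,0,1],
    [0,0,-0.2,0,0,0,1],
    [0,0,-0.2,0,0,0,1],
    [0,0,0,0,0,0,1],
    [0,0,0,0,0,0,1],
  ],
)

```text
clock: 2.1
position: [463.4, 20.7, 173.4]
ee_rot: [0.993, 0.116, 0.002, 0.0]
contact_force: [0.1, 0.2, 0.5]
gripper_width: 85.4
grasp_force: 0.0
```

Call:
servo_tool(
  plan=[
    [-0.005,0,-0.14,0,0,0,1],
    [0,0,-0.14,0,0,0,1],
    [0,0,-0.14,0,0,0,1],
    [0,0,0,0,0,0,1],
    [0,0,0,0,0,0,0],
    [0,0,0,0,0,0,0],
    [0,0,0,0,0,0,0],
    [0,0,0,0,0,0,0],
    [0,0,0,0,0,0,0],
    [0,0,0,0,0,0,0],
  ],
)

```text
clock: 3.35
position: [460.9, 19.5, 46.3]
ee_rot: [0.993, 0.116, 0.0, 0.001]
contact_force: [-0.3, -4.9, 5.2]
gripper_width: 12.4
grasp_force: 58.3
```

Call:
servo_tool(
  plan=[
    [0.0162,0.0038,0,0,0,0,0],
    [0.0325,0.0076,0,0,0,0,0],
    [0.0325,0.0076,0,0,0,0,0],
    [0.0325,0.0076,0,0,0,0,0],
    [0.0325,0.0076,0,0,0,0,0],
    [0,0,0,0,0,0,0],
    [0,0,0,0,0,0,0],
  ],
)

```text
clock: 4.22
position: [504.9, 29.7, 46.3]
ee_rot: [0.993, 0.116, 0.001, 0.001]
contact_force: [0.9, -5.6, 4.8]
gripper_width: 12.3
grasp_force: 58.5
```

Call:
servo_tool(
  plan=[
    [0.013,0.003,0,0,0,0,0],
    [0.0097,0.0023,0,0,0,0,0],
    [0.0065,0.0015,0,0,0,0,0],
    [0.0032,0.0008,0,0,0,0,0],
    [0,0,0,0,0,0,0],
    [0,0,0,0,0,0,0],
  ],
)

```text
clock: 4.97
position: [513.2, 31.6, 46.3]
ee_rot: [0.993, 0.115, -0.001, 0.001]
contact_force: [-2.5, -5.1, 8.1]
gripper_width: 12.3
grasp_force: 59.0
```

Call:
servo_tool(
  plan=[
    [0.0065,0.0015,0,0,0,0,0],
    [0,0,0,0,0,0,0],
    [0,0,0,0,0,0,0],
  ],
)

```text
clock: 5.35
position: [514.5, 31.9, 46.3]
ee_rot: [0.993, 0.115, -0.001, 0.001]
contact_force: [-3.5, -4.8, 9.6]
gripper_width: 12.8
grasp_force: 59.1
```

Call:
servo_tool(
  plan=[
    [0.0097,0.0023,0,0,0,0,0],
    [0,0,0,0,0,0,0],
    [0,0,0,0,0,0,0],
  ],
)

```text
clock: 5.72
position: [514.4, 31.9, 46.3]
ee_rot: [0.993, 0.115, -0.004, 0.001]
contact_force: [-11.0, -3.4, 15.9]
gripper_width: 12.6
grasp_force: 59.9
```

Call:
servo_tool(
  plan=[
    [0.0097,0.0023,0,0,0,0,0],
    [0,0,0,0,0,0,0],
    [0,0,0,0,0,0,0],
  ],
)

```text
clock: 6.1
position: [514.4, 31.8, 46.2]
ee_rot: [0.993, 0.115, -0.008, 0.002]
contact_force: [-18.8, -3.7, 22.9]
gripper_width: 12.4
grasp_force: 60.6
```

Call:
servo_tool(
  plan=[
    [-0.0145,-0.0034,0,0,0,0,0],
    [0,0,0,0,0,0,0],
    [0,0,0,0,0,0,1],
    [0,0,0,0,0,0,1],
    [0,0,0,0,0,0,1],
    [0,0,0,0,0,0,1],
    [0,0,0.2,0,0,0,1],
    [0,0,0.2,0,0,0,1],
    [0,0,0.2,0,0,0,1],
    [0,0,0.1,0,0,0,1],
    [0,0,0,0,0,0,1],
    [0,0,0,0,0,0,1],
  ],
)

```text
clock: 7.6
position: [516.5, 33.6, 254.2]
ee_rot: [0.993, 0.115, -0.001, -0.0]
contact_force: [-0.7, 0.8, 0.2]
gripper_width: 85.2
grasp_force: 0.0
```

```bash
python3 - <<'E'
from h import *
for n in('top','side'):
    d=get(n);W=world(d)
    def near(c,r,z0,z1):
        m=(np.hypot(W[...,0]-c[0],W[...,1]-c[1])<r)&(W[...,2]>z0)&(W[...,2]<z1);return W[m]
    p=near((515,32),20,79,95); print(n,'handle',len(p),p.mean(0) if len(p) else '')
    p=near((623,58),40,124,140);print(cv2.minEnclosingCircle(p[:,:2].astype(np.float32)))
    p=near((522,-196),25,158,172);print('head',p.mean(0),len(p),cv2.minEnclosingCircle(p[:,:2].astype(np.float32)))
    np.savez(n+'2',**{k:d[k] for k in('image','z_map','K','world_to_cam')})
s=arm.read_state();print(s['position'],s['ee_rot'],s['joints'])
E
```

```text
top handle 20 [513.94897351  33.46238471  84.56596445]
((0.0, 0.0), 0.0)
head [ 518.59296645 -194.68237069  164.88168541] 45 ((518.8580932617188, -195.2569580078125), 9.900940895080566)
side handle 22 [516.02735066  31.0515515   83.82300328]
((623.6256103515625, 57.8082275390625), 20.639312744140625)
head [ 520.29185401 -197.95309547  163.51773763] 79 ((521.24365234375, -197.3778839111328), 9.697916984558105)
[516.45396744  33.39323092 253.57437878] [ 9.93346995e-01  1.15146428e-01 -1.72691281e-03  2.55757453e-04] [ 3.78227461e-01  1.86735810e-01 -2.13485287e-01 -4.37360414e-04
 -1.17404338e+00  1.42354374e+00]
```

Call:
servo_tool(
  plan=[
    [0.0023,-0.1532,0,0,0,0,1],
    [0.0023,-0.1532,0,0,0,0,1],
    [0.0023,-0.1532,0,0,0,0,1],
    [0.0023,-0.1532,0,0,0,0,1],
    [0.0023,-0.1532,0,0,0,0,1],
    [0,0,-0.1,0,0,0,1],
    [0,0,0,0,0,0,1],
    [0,0,0,0,0,0,1],
  ],
)

```text
clock: 8.7
position: [521.0, -196.1, 225.4]
ee_rot: [0.993, 0.116, -0.0, 0.0]
contact_force: [-0.3, -0.2, 0.2]
gripper_width: 85.1
grasp_force: 0.0
```

Call:
servo_tool(
  plan=[
    [-0.003,0,-0.104,0,0,0,1],
    [0,0,-0.104,0,0,0,1],
    [0,0,-0.104,0,0,0,1],
    [0,0,0,0,0,0,1],
    [0,0,0,0,0,0,0],
    [0,0,0,0,0,0,0],
    [0,0,0,0,0,0,0],
    [0,0,0,0,0,0,0],
    [0,0,0,0,0,0,0],
    [0,0,0,0,0,0,0],
  ],
)

```text
clock: 9.95
position: [520.5, -196.5, 132.7]
ee_rot: [0.993, 0.115, 0.001, 0.0]
contact_force: [-0.2, 0.9, 5.1]
gripper_width: 18.6
grasp_force: 58.8
```

Call:
servo_tool(
  plan=[
    [0,0,0.05,0,0,0,0],
    [0,0,0.07,0,0,0,0],
    [0,0,0.1,0,0,0,0],
    [0,0,0.1,0,0,0,0],
    [0,0,0.1,0,0,0,0],
    [0,0,0.1,0,0,0,0],
    [0,0,0.03,0,0,0,0],
    [0,0,0,0,0,0,0],
    [0,0,0,0,0,0,0],
  ],
)

```text
clock: 11.08
position: [519.0, -195.9, 294.9]
ee_rot: [0.993, 0.115, -0.002, -0.001]
contact_force: [-0.6, 0.4, -1.6]
gripper_width: 18.7
grasp_force: 59.0
```

```bash
cat > m3.py <<'E'
from h import *
import sys
s=arm.read_state();t=s['position'];print(t.round(1),s['ee_rot'].round(4),s['gripper_width'],s['contact_force'])
for n in('top','side'):
    d=get(n);W=world(d)
    m=(np.hypot(W[...,0]-t[0],W[...,1]-t[1])<35)&(W[...,2]>t[2]-140)&(W[...,2]<t[2]-12)
    p=W[m]; print(n,len(p))
    # shaft centreline per height slice (visible surface)
    for z in range(int(t[2]-130),int(t[2]-10),15):
        q=p[(p[:,2]>=z)&(p[:,2]<z+15)]
        if len(q)>3: print(z,len(q),np.median(q,0).round(1),np.ptp(q,0).round(1))
    save(d,f'{n}_{sys.argv[1]}.png'); np.savez(f'{n}_{sys.argv[1]}',**{k:d[k] for k in('image','z_map','K','world_to_cam')})
    print(n,'tcp px',proj(d,t))
d=dict(np.load(f'side_{sys.argv[1]}.npz'));u,v=map(int,proj(d,t));v+=20;a,b=max(v-90,0),max(u-90,0)
cv2.imwrite(f'pics/crop_{sys.argv[1]}.png',cv2.resize(d['image'][a:a+180,b:b+180],None,fx=3,fy=3,interpolation=2)[...,::-1])
E
python3 m3.py lift
```

```text
[ 519.  -195.9  294.9] [ 9.933e-01  1.151e-01 -1.600e-03 -7.000e-04] 18.65421685713172 [-0.61944711  0.3690827  -1.56992354]
top 37
179 6 [ 514.2 -192.8  187.9] [ 5.2  6.1 11.5]
194 5 [ 514.6 -192.4  202.9] [4.5 6.7 8.3]
209 8 [ 514.5 -191.3  214.6] [ 6.3  7.9 12.3]
224 6 [ 514.7 -192.6  231.2] [5.1 6.3 9.9]
239 5 [ 515.  -192.3  246.5] [3.9 6.6 7.6]
254 4 [ 513.8 -195.2  258.3] [1.9 6.3 5.9]
top tcp px [400.66974157 174.07955095]
side 204
164 11 [ 516.5 -199.   175.5] [6.5 7.3 4.7]
179 22 [ 517.  -199.   185.5] [ 8.6  8.7 14.5]
194 26 [ 517.2 -199.2  200.8] [ 8.4  9.  13.9]
209 29 [ 517.3 -198.5  217.1] [ 8.5  9.2 14. ]
224 24 [ 517.3 -198.9  232.2] [ 7.5  6.3 14. ]
239 30 [ 518.1 -198.9  245.7] [ 8.5 10.1 14.2]
254 32 [ 517.1 -198.6  261.4] [ 8.3  8.1 13.8]
269 30 [ 517.1 -198.5  276.9] [ 7.5  8.6 12.6]
side tcp px [372.01261062 206.45641758]
```

View pics/crop_lift.png

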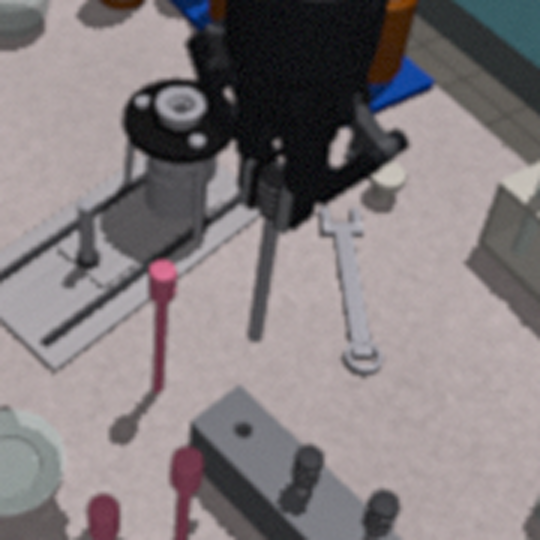

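The crop shows the long probe hanging upright from the gripper, its foot at (257,335), with its rack hole at (243,430) empty. The vessel is under the disc, and the two short probes are still in the rack.

Call:
servo_tool(
  plan=[
    [0.058,0.1408,0,0,0,0,0],
    [0.058,0.1408,0,0,0,0,0],
    [0.058,0.1408,0,0,0,0,0],
    [0.058,0.1408,0,0,0,0,0],
    [0.058,0.1408,0,0,0,0,0],
    [0.058,0.1408,0,0,0,0,0],
    [0,0,-0.06,0,0,0,0],
    [0,0,0,0,0,0,0],
    [0,0,0,0,0,0,0],
    [0,0,0,0,0,0,0],
  ],
)

```text
clock: 12.42
position: [624.4, 56.6, 279.6]
ee_rot: [0.993, 0.115, 0.001, -0.0]
contact_force: [0.8, -0.0, -2.1]
gripper_width: 18.2
grasp_force: 59.1
```

```bash
python3 m3.py over; python3 - <<'E'
from h import *
for n in('top_over','side_over'):
    d=dict(np.load(n+'.npz'));W=world(d)
    m=(np.hypot(W[...,0]-623,W[...,1]-57.5)<70)&(W[...,2]>108)&(W[...,2]<121); p=W[m];print(n,'disc',cv2.minEnclosingCircle(p[:,:2].astype(np.float32)))
    m=(np.hypot(W[...,0]-623,W[...,1]-57.5)<40)&(W[...,2]>125)&(W[...,2]<135); p=W[m];print(n,'bush',len(p), cv2.minEnclosingCircle(p[:,:2].astype(np.float32)) if len(p) else '')
E
```

```text
[624.4  56.6 279.6] [ 9.934e-01  1.148e-01  7.000e-04 -0.000e+00] 18.169095509424025 [ 0.77860716 -0.03767497 -2.08266951]
top 52
164 8 [620.   57.8 171. ] [ 3.4  8.5 11.3]
179 9 [620.2  56.1 191.3] [ 5.6  8.  12. ]
194 5 [620.   57.4 205.4] [ 2.7  5.3 10.6]
209 5 [620.5  56.9 217.2] [2.6 7.9 6.2]
224 7 [619.4  56.5 229. ] [ 3.2  8.  11.2]
239 11 [620.3  57.9 245.5] [ 5.4  9.9 14.9]
254 5 [619.6  57.  262.9] [ 1.3  5.  11.3]
top tcp px [294.89121241 133.85594453]
side 146
149 7 [622.3  55.1 158.9] [4.7 7.9 4.3]
164 16 [623.7  54.3 172.5] [ 8.9  5.4 14.2]
179 20 [623.7  53.3 186. ] [10.   4.9 14.9]
194 20 [623.1  53.6 202.9] [ 7.3  6.3 13.5]
209 19 [623.1  54.  216. ] [ 6.9  7.2 13.7]
224 24 [623.7  54.3 230.3] [ 9.7  7.6 14.3]
239 21 [624.   54.2 246.9] [ 7.9  6.1 13.8]
254 19 [622.3  53.6 262. ] [ 7.   7.  11.7]
side tcp px [344.71467192 120.84910157]
top_over disc ((621.4292602539062, 57.95182800292969), 50.2742805480957)
top_over bush 117 ((621.7192993164062, 58.50508499145508), 21.083662033081055)
side_over disc ((624.1131591796875, 57.23202133178711), 51.21595001220703)
side_over bush 120 ((622.7442626953125, 58.03160858154297), 21.8622989654541)
```

View pics/crop_over.png

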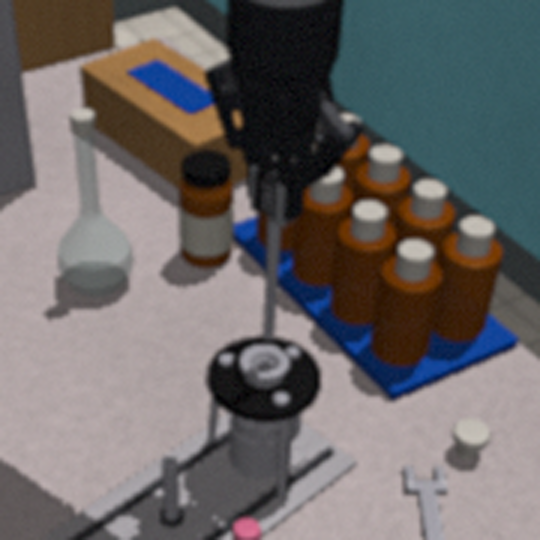

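The side crop shows the probe foot at (268,335), just above the bushing mouth at (265,365). The flask and vials are clear. Both cameras put the probe about 2 mm too far in +x.

Call:
servo_tool(
  plan=[
    [-0.0067,0.0023,-0.04,0,0,0,0],
    [0,0,-0.035,0,0,0,0],
    [0,0,-0.02,0,0,0,0],
    [0,0,0,0,0,0,0],
    [0,0,0,0,0,0,0],
  ],
)

```text
clock: 13.15
position: [622.5, 58.0, 250.5]
ee_rot: [0.993, 0.115, 0.0, 0.0]
contact_force: [-0.3, 0.6, -1.1]
gripper_width: 18.5
grasp_force: 59.1
```

Call:
servo_tool(
  plan=[
    [0,0,-0.015,0,0,0,0],
    [0,0,0,0,0,0,0],
    [0,0,0,0,0,0,0],
  ],
)

```text
clock: 13.52
position: [622.2, 57.9, 245.8]
ee_rot: [0.993, 0.115, 0.0, 0.0]
contact_force: [0.7, -0.5, -1.9]
gripper_width: 18.3
grasp_force: 59.1
```

Call:
servo_tool(
  plan=[
    [0,0,-0.015,0,0,0,0],
    [0,0,-0.015,0,0,0,0],
    [0,0,0,0,0,0,0],
    [0,0,0,0,0,0,0],
  ],
)

```text
clock: 14.02
position: [622.3, 57.9, 236.7]
ee_rot: [0.993, 0.115, 0.0, 0.0]
contact_force: [-1.0, -0.7, -1.4]
gripper_width: 18.3
grasp_force: 59.1
```

Call:
servo_tool(
  plan=[
    [0,0,-0.02,0,0,0,0],
    [0,0,-0.02,0,0,0,0],
    [0,0,-0.02,0,0,0,0],
    [0,0,0,0,0,0,0],
    [0,0,0,0,0,0,0],
  ],
)

```text
clock: 14.65
position: [622.3, 57.9, 218.8]
ee_rot: [0.993, 0.115, 0.0, 0.0]
contact_force: [0.2, 0.0, -1.1]
gripper_width: 18.4
grasp_force: 59.1
```

Call:
servo_tool(
  plan=[
    [0,0,-0.025,0,0,0,0],
    [0,0,-0.025,0,0,0,0],
    [0,0,-0.02,0,0,0,0],
    [0,0,-0.015,0,0,0,0],
    [0,0,0,0,0,0,0],
    [0,0,0,0,0,0,0],
  ],
)

```text
clock: 15.4
position: [622.4, 57.9, 193.5]
ee_rot: [0.993, 0.115, 0.0, 0.0]
contact_force: [0.2, 0.5, -1.1]
gripper_width: 18.8
grasp_force: 59.1
```

Call:
servo_tool(
  plan=[
    [0,0,-0.015,0,0,0,0],
    [0,0,-0.015,0,0,0,0],
    [0,0,0,0,0,0,0],
    [0,0,0,0,0,0,0],
  ],
)

```text
clock: 15.9
position: [622.2, 57.9, 184.2]
ee_rot: [0.993, 0.115, -0.0, 0.0]
contact_force: [-0.6, -1.0, -1.3]
gripper_width: 18.3
grasp_force: 59.1
```

Foot is at about 61 mm and inside the lower bore with no contact force. About 26.5 mm remain.

Call:
servo_tool(
  plan=[
    [0,0,-0.02,0,0,0,0],
    [0,0,-0.02,0,0,0,0],
    [0,0,-0.02,0,0,0,0],
    [0,0,-0.02,0,0,0,0],
    [0,0,-0.0083,0,0,0,0],
    [0,0,0,0,0,0,0],
    [0,0,0,0,0,0,0],
    [0,0,0,0,0,0,0],
  ],
)

```text
clock: 16.9
position: [622.3, 58.0, 158.0]
ee_rot: [0.993, 0.115, 0.0, -0.0]
contact_force: [-0.1, -0.4, -1.3]
gripper_width: 18.4
grasp_force: 59.1
```

```bash
python3 - <<'E'
from h import *
s=arm.read_state();print(s['position'],s['contact_force'],s['ee_rot'])
d=get('side');W=world(d);save(d,'fin.png')
c=cv2.resize(d['image'][60:260,240:420],None,fx=3,fy=3,interpolation=2);cv2.imwrite('pics/finc.png',c[...,::-1])
m=(np.hypot(W[...,0]-515,W[...,1]-32)<20)&(W[...,2]>79)&(W[...,2]<95);print('handle',W[m].mean(0))
E
```

```text
[622.34880294  57.95355456 158.02491419] [-0.0661299  -0.37028086 -1.3396171 ] [ 9.93335643e-01  1.15257179e-01  2.84873272e-04 -3.97713727e-05]
handle [515.72626797  31.46157516  83.59325041]
```

View pics/finc.png

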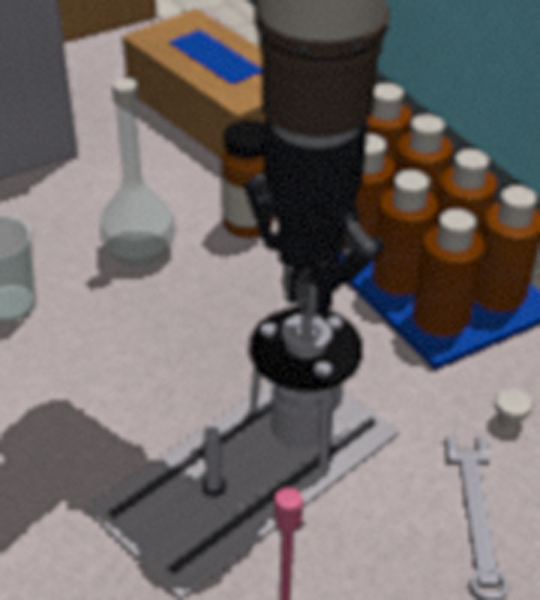

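The crop shows the probe running down into the upper bushing at (307,330), held by its head. The vessel is home, the flask is standing, and the measured forces are near zero.

```bash
python3 -c "
from bench import arm
print(arm.job_done())"
```

```text
the job is handed in; nothing more can be done
None
```

I slid the vessel home and lowered the longest probe through both bushings; it is still held by its head, foot about 35 mm above the table by arm position, and the job was handed in at about 17 s with no verdict shown.

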